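Open the sprung shaker lid and seat the well-plate carrier on its two dowels

ROBOT

A 7-joint arm with a two-finger parallel gripper is mounted at the origin on the work surface. World frame = base frame: x ahead of the robot, y to its left, z up, the work surface at z = 0. Lengths are in m, angles in degrees, forces in N, time in s.
With the tool pointing down it reaches from about 0.4 to 0.75 m from the base axis. Payload 19.5 kg.
Tool frame: the origin (TCP) lies between the finger pads; the fingertips stand 8 mm ahead of it and the grasp point (between the pads) lies 11 mm behind it; z points along the fingers, y is the direction in which the jaws open and shut (so a half turn about z gives the same grasp; the last joint's range is limited). The gripper opens to 85 mm and grips with 20 to 120 N. Pads are 22 mm wide; open, the fingers measure 114 mm over their backs; the gripper's body (76 mm by 85 mm) begins 54 mm behind the grasp point. The pads swing forward as they close: fully open they stand 13 mm farther back than shut.
Start: joints at [-67.477, 40.479, -1.581, 85.061, 1.261, 54.483, -4.326], TCP at [0.242, 0.521, 0.239] pointing down, gripper open.
Joint ranges: [-155.06, 155.06], [-18.47, 123.98], [-90, 86.84], [0, 140.48], [-83.41, 263.41], [0, 116], [-161.91, 161.91]. Speed limits (degrees/s): [108.29, 108.29, 147.25, 147.25, 172.46, 172.46, 172.46].

INTERFACE

Orientations are given as a 3x3 rotation matrix whose columns are the frame's x, y, z axes.
In Python, from station import * gives the robot as it stands.
- The arm moves only by the shell command python3 -m inch 'ROWS' [FORCE]. ROWS is JSON, one flat list of numbers, 5 for each row, row after row: the shift along the tool's x, y, z in mm, then the turn about the tool's z in degrees, then the gripper command: -1 is shut, 1 is fully open, values between are in proportion. A call has 1 to 5 rows; each row is the pose to reach, as a shift and turn from the pose commanded when the call began, along the tool's axes at that moment; what a row does not reach only later rows make up. A row lasts 1/8 s, in which the tool goes at most 62.5 mm and 10.7 degrees, less where a joint would pass 70% of its speed; a pose out of reach is approached as far as the arm can. A call with a gripper value outside its range is refused whole. The fingers move at their own pace and stop on an object; FORCE is the grip in N (left out, the last holds). Time passes only in rows, so rows that repeat a pose let the fingers close. It gives the time, the measured TCP pose, the force and the opening at its end, in the units of the state.
- sense(): the state, without advancing time (a new reading comes with each control period).
- get_image(name): name is "side" or "top" or "wrist"; returns the picture (420x560x3 uint8, blue, green, red); there is no depth.
- camera_model(name): a dict with "fov_y" (degrees; the focal length in pixels is half the picture's height over the tangent of half this angle, whatever the lens; pixels are square), "cx", "cy" (the principal point, pixels), "view" (4x4, takes a point from world to camera coordinates); the wrist camera has in their place "mount" (4x4, takes a point from camera to tool coordinates, whose origin is the TCP and whose axes are the flange's). Camera axes: x right, y up, looking along -z (the intrinsics and any distortion apply to the point x, -y, -z); pixel columns grow to the right and rows downward; lengths in m; the calibration is good to about 2 mm. A picture is of the moment at which its call begins: read the wrist's pose just before it. camera_model takes no time and is no camera call.
- job_done(): hands the job in, once; it reports no verdict.
The state is a dict: "time": time; "q": joint angles; "joint_velocities": joint speeds; "effort": joint torques, N m; "tool_pos": TCP position; "tcp_rot": TCP orientation; "wrist_force": force on the tool from outside, world axes, zero at the start; "ft_torque": the same for the moment, N m; "width": finger opening in m.
Only numpy, scipy, OpenCV 4.12 (cv2) and the standard library are available. Lean on these libraries where they do the work, as an engineer would, in place of code of your own. Each camera call takes 0.05 s, during which the arm holds its last target.

TASK

Lift the lid of the bench shaker past its balance point and let go, so that the springs hold it fully open. Then pick up the grey well-plate carrier and lower it onto the two dowel pins inside the shaker, holed edge towards the hinge, keeping hold of it until both pins are through their holes and it is flat on the platform. Let go, leave the lid open, and do not knock over or push aside the bottles and the beaker.

Things in the scene. Friction and masses are not known exactly. Their poses are not given: they have to be found in the camera images.
- nest (a point): Centre of the level platform in the fixed bench shaker, on its top face, 22 mm above the bench. The shaker is a grey-painted open-topped housing 200 mm (x) by 230 mm (y) by 75 mm high, walls 8 mm, centred here; it stands on the left or right half of the bench, yaw up to 0.25 rad. x axis level towards the lid hinge (away from the robot), y along the hinge, z up. The seated carrier is centred here, with the same x axis.
- pin_left (a point): Tip of the left of the two upright steel dowel pins on the platform: 12 mm in diameter, 22 mm high, the top 9 mm tapering to a 5 mm tip. In the nest frame it is at x = +30 mm, y = +70 mm, z = +22 mm.
- pin_right (a point): Tip of the right dowel pin, like the left one, at x = +30 mm, y = -70 mm, z = +22 mm in the nest frame.
- lid (a joint): Opening angle of the shaker lid in rad: 0 shut (the start), grows as the front edge rises, stop at 1.65 (just past upright). Let go below its balance point, which lies between 0.7 and 1.0 rad, the lid falls shut; beyond 1.0 rad the hinge springs swing it to the stop and hold it there. Lifting it at the bar takes under 4 N.
- lid_hinge (a point): Middle of the lid's hinge axis, 106 mm along the nest's +x from the nest and 75 mm above the bench. The axis lies along the nest's y; opening turns the front edge up and over towards +x. Its frame turns with the lid.
- lid_bar (a point): Middle of the lid's handle, a round steel bar 12 mm in diameter, 110 mm long, parallel to the hinge, held 45 mm in front of the lid's front edge by an arm at each end (39 mm clear gap, open below). Shut, it is 251 mm in front of the hinge axis and 80 mm above the bench. The lid is a white frame 10 mm thick, 206 by 230 mm, with a clear pane. The frame turns with the lid.
- carrier_grip (a point): Middle of the grip of the loose well-plate carrier, 32 mm above its underside. Carrier: grey plate 120 mm (x) by 170 mm (y) by 10 mm thick, six shallow white wells, a fixed central grip block 16 mm (x) by 70 mm (y), top 51 mm above the underside; 0.25 to 0.46 kg. Two 15 mm through holes at x = +30 mm, y = -70 and +70 mm. z up. Starts flat on the bench, turned up to 0.9 rad.
- dropper_a: Bystander: loose white dropper bottle, 54 mm in diameter, 162 mm high, standing close to the carrier. Origin at the centre of its underside, z up.
- dropper_b: Bystander: loose amber dropper bottle, 50 mm in diameter, 152 mm high, standing close to the carrier. Origin at the centre of its underside, z up.
- wash_bottle: Bystander: loose white bottle with a cap, 68 mm in diameter, 180 mm high, standing between the carrier and the shaker. Origin at the centre of its underside, z up.
- beaker: Bystander: loose glass beaker, 62 mm in diameter, 75 mm high, beside the front of the shaker. Origin at the centre of its underside, z up.
Things that resemble listed ones, but are neither listed nor needed, are in the scene too. There is more than one size of the part that bears carrier_grip; the job needs the largest.

How it is judged:
By the outcome, as a careful person would: the job done as asked, in the order asked, and still so for the second after the job is handed in, with the robot touching nothing.
It also fails if it takes over 67 s, if anything falls off the work surface, if the arm or the gripper's body presses on something with over 40 N, if the wrist force passes 120 N, or if a joint passes its speed limit or range.

## Working session

There is one attempt and no reset: what is moved stays moved. The work goes in short steps, Python scripts to look and compute and a shell command to move; the robot and the scene stay as the last step left them, time stands still between calls to the robot, and variables do not carry over. Pictures are saved under pics/ and viewed, and the job is handed in when it is done.

```bash
ls; mkdir -p pics; python3 - <<'E'
from station import *
import cv2
s=sense(); print(s)
for n in ("side","top","wrist"):
    print(n,camera_model(n)); cv2.imwrite(f"pics/{n}0.png",get_image(n))
E
```

```text
pics
{'time': 0.0, 'q': array([-67.4761946 ,  40.51326988,  -1.5847824 ,  85.08284492,
         1.26080081,  54.48295709,  -4.32706108]), 'joint_velocities': array([ 0.00526652, -0.01313656,  0.05709479,  0.02225031, -0.06036598,
        0.08012803,  0.04501738]), 'effort': array([ 4.88594778e-04, -8.83219171e+01,  1.23493452e+00, -2.36166769e+01,
        1.69725751e-02,  6.53461597e-03,  2.71750571e-05]), 'tool_pos': array([0.24209271, 0.52127853, 0.23884004]), 'tcp_rot': array([[-9.06953931e-01,  4.21229593e-01, -4.44107753e-04],
       [ 4.21229827e-01,  9.06953399e-01, -9.82203516e-04],
       [-1.09481512e-05, -1.07788477e-03, -9.99999419e-01]]), 'wrist_force': array([-0.02332205, -0.58084195, -0.34690679]), 'ft_torque': array([ 0.00350021, -0.03755343, -0.05845562]), 'width': 0.08518752516663256}
side {'fov_y': 51.9251965481826, 'cx': 282.9185755246059, 'cy': 213.133058501817, 'view': array([[ 0.99646653, -0.08215751, -0.01745252, -0.52111313],
       [ 0.06597643,  0.63707122,  0.76797615, -0.05686887],
       [-0.05197651, -0.76641399,  0.64024061, -1.23419255],
       [ 0.  
[... 219 characters left out ...]
0e-02],
       [ 9.91713926e-01,  2.06550491e-02,  1.26794551e-01,
        -5.14992194e-01],
       [-1.26801332e-01, -9.86349385e-04,  9.91927643e-01,
        -1.57065174e+00],
       [ 0.00000000e+00,  0.00000000e+00,  0.00000000e+00,
         1.00000000e+00]])}
wrist {'fov_y': 63.76896217470064, 'cx': 280.7560906636473, 'cy': 211.5713605544174, 'mount': array([[ 1.43820855e-04,  9.46096281e-01,  3.23885485e-01,
         8.42343938e-02],
       [ 9.99999981e-01, -1.78837915e-04,  7.83518713e-05,
         1.03946343e-04],
       [ 1.32051419e-04,  3.23885467e-01, -9.46096288e-01,
        -1.34872140e-01],
       [ 0.00000000e+00,  0.00000000e+00,  0.00000000e+00,
         1.00000000e+00]])}
```

View pics/top0.png

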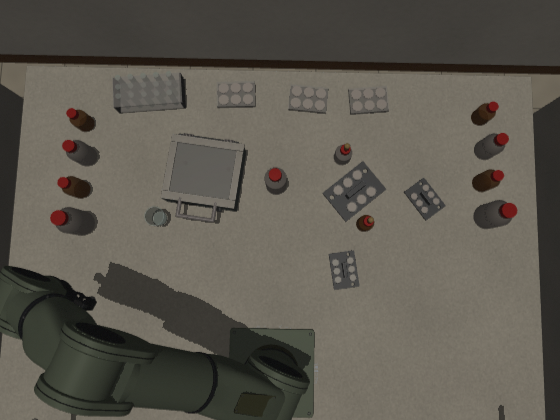

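View pics/side0.png

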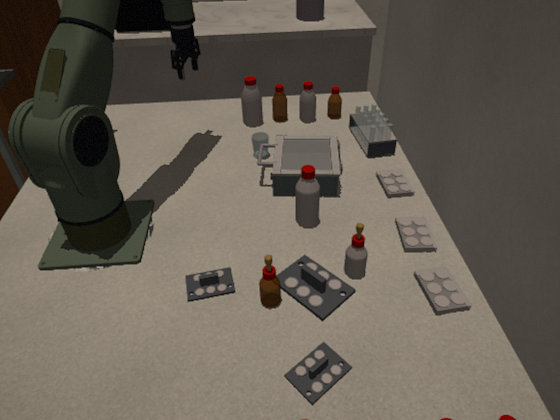

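View pics/wrist0.png

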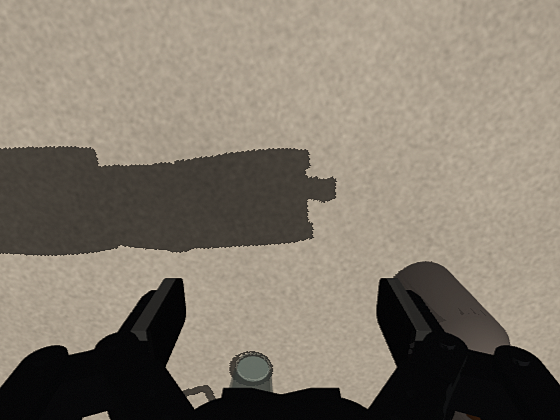

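```bash
cat > h.py <<'E'
import numpy as np, cv2
from station import *
def K(n):
    m=camera_model(n); f=210/np.tan(np.radians(m["fov_y"])/2); return f,m["cx"],m["cy"],m
def pose(n,s=None):
    f,cx,cy,m=K(n)
    if n=="wrist":
        T=np.eye(4);T[:3,:3]=s["tcp_rot"];T[:3,3]=s["tool_pos"];return T@m["mount"]
    return np.linalg.inv(m["view"])
def ray(n,uv,s=None):
    f,cx,cy,m=K(n);C=pose(n,s)
    d=np.array([(uv[0]-cx)/f,-(uv[1]-cy)/f,-1.]);return C[:3,3],C[:3,:3]@d
def plane(n,uv,z,s=None):
    o,d=ray(n,uv,s);return o+d*(z-o[2])/d[2]
def proj(n,p,s=None):
    f,cx,cy,m=K(n);q=np.linalg.inv(pose(n,s))@np.append(p,1);return np.array([cx+f*q[0]/-q[2],cy-f*q[1]/-q[2]])
E
python3 - <<'E'
import cv2
t=cv2.imread('pics/top0.png');s=cv2.imread('pics/side0.png')
def c(i,x,y,w,h,k): return cv2.resize(cv2.convertScaleAbs(i[y:y+h,x:x+w],alpha=1.6),None,fx=k,fy=k,interpolation=cv2.INTER_CUBIC)
cv2.imwrite('pics/c1.png',c(t,140,125,120,110,5));cv2.imwrite('pics/c2.png',c(t,315,135,140,100,5))
cv2.imwrite('pics/c3.png',c(s,240,125,120,110,5))
E
```

```text
(no output)
```

View pics/c1.png

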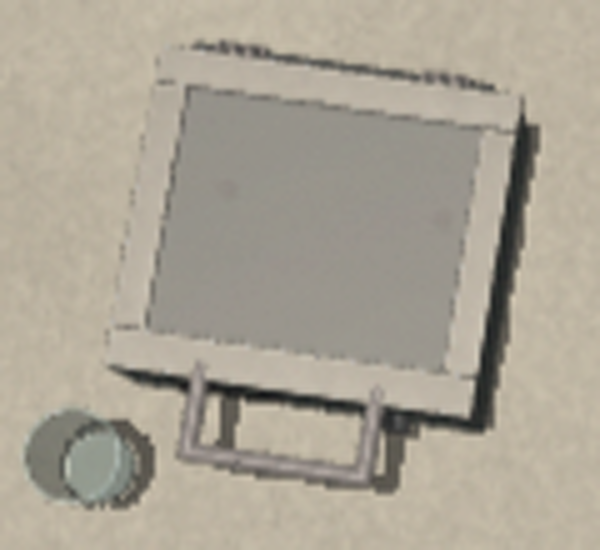

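View pics/c2.png

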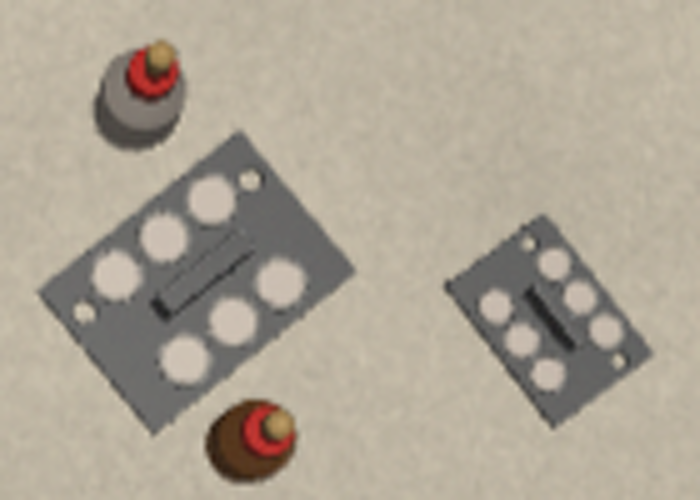

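View pics/c3.png

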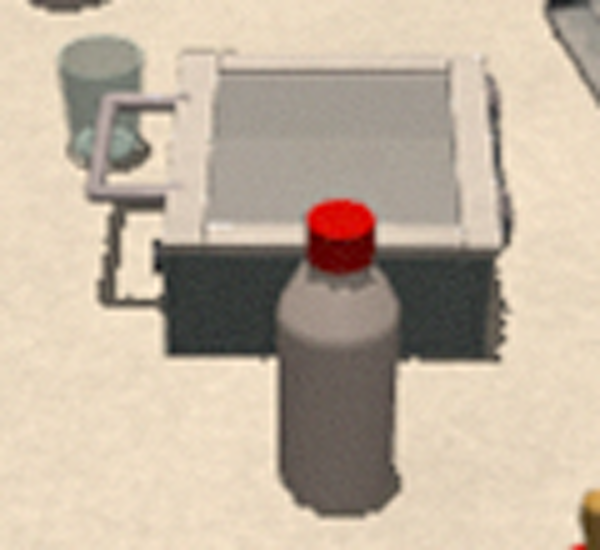

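```bash
python3 - <<'E'
from h import *
np.set_printoptions(precision=4,suppress=True)
def P(x,y,ox,oy,z): return plane("top",((x+.5)/5-.5+ox,(y+.5)/5-.5+oy),z)[:2]
A=lambda l,z,ox,oy:np.array([P(x,y,ox,oy,z) for x,y in l])
L=A([(108,365),(475,415),(523,95),(160,45)],.085,140,125);c=L.mean(0)
print("lid",L,c, "sizes",np.linalg.norm(np.roll(L,-1,0)-L,axis=1))
xa=(L[2]+L[3]-L[0]-L[1]);ya=L[0]+L[3]-L[1]-L[2]
print("yaw",np.degrees(np.arctan2(xa[1],xa[0])),np.degrees(np.arctan2(-ya[0],ya[1])))
print("bar",A([(185,458),(368,477)],.08,140,125), "pins",A([(228,188),(443,218)],.044,140,125))
B=A([(38,292),(240,130),(355,270),(152,435)],.010,315,135);print("car",B,B.mean(0),np.linalg.norm(np.roll(B,-1,0)-B,axis=1))
H=A([(84,313),(250,180)],.010,315,135);print("holes",H,H.mean(0))
print("bottle tops drA,drB",P(160,52,315,135,.162),P(278,425,315,135,.152))
print("wash",plane("top",(275,174),.18),"beaker top",P(96,463,140,125,.075))
E
```

```text
lid [[0.5281 0.3487]
 [0.5018 0.1216]
 [0.7039 0.0984]
 [0.7312 0.3267]] [0.6162 0.2239] sizes [0.2287 0.2034 0.23   0.2043]
yaw -6.367557654790024 -6.714723657895812
bar [[0.472  0.2996]
 [0.4626 0.1866]] pins [[0.6496 0.2884]
 [0.6329 0.1505]]
car [[ 0.5645 -0.1525]
 [ 0.6743 -0.2831]
 [ 0.5832 -0.3578]
 [ 0.4731 -0.2268]] [ 0.5738 -0.2551] [0.1706 0.1178 0.1712 0.1179]
holes [[ 0.5514 -0.1824]
 [ 0.6412 -0.2897]] [ 0.5963 -0.236 ]
bottle tops drA,drB [ 0.6864 -0.2126] [ 0.4664 -0.2842]
wash [ 0.591  -0.0026  0.18  ] beaker top [0.4683 0.3555]
```

The arm is clear of the scene. What could be mistaken for the carrier (top view): large holed plate at (354,191), small ones at (425,198) and (344,269), and white well plates at (236,95), (308,99) and (368,100). I choose (354,191), the largest holed grey plate, measured at 171x118 mm. The crop shows its grip and two holes, with the holes on the upper-left edge. The shaker is at (203,172), its bar at (197,217), and the beaker at (157,216).

```bash
cat >> h.py <<'E'
def delta(p,yaw):
    """shift mm in tool axes & turn deg to reach p with tool y at yaw"""
    s=sense();R=s["tcp_rot"];d=R.T@(np.array(p)-s["tool_pos"])*1000
    cy=np.degrees(np.arctan2(R[1,1],R[0,1]));t=(cy-yaw+180)%360-180
    print("t%.2f"%s["time"],"tcp",np.round(s["tool_pos"],4),"yaw %.2f"%cy,"F",np.round(s["wrist_force"],1),"w %.4f"%s["width"],"=> d",np.round(d,1),"turn %.2f"%t)
E
python3 -c "
from h import *
delta((.467,.243,.19),-6.6)"
```

```text
t0.15 tcp [0.2421 0.5213 0.2389] yaw 65.09 F [-0.4 -1.2 -0.1] w 0.0857 => d [-321.2 -157.7   49.1] turn 71.69
```

```bash
python3 -m inch '[-45,-22,0,10,1, -91,-45,0,20,0.2, -137,-67,0,30,-0.15, -183,-90,0,40,-0.15, -229,-112,0,50,-0.15]' 30; python3 -c "
from h import *
delta((.467,.243,.19),-6.6)"
```

```text
time: 0.78
tool_pos: [0.4035, 0.322, 0.2393]
tcp_rot: [[-0.255, 0.967, -0.0], [0.967, 0.255, -0.0], [-0.0, -0.0, -1.0]]
wrist_force: [0.2, 0.5, -0.2]
width: 0.036
t0.78 tcp [0.4035 0.322  0.2393] yaw 14.76 F [ 0.2  0.5 -0.2] w 0.0360 => d [-92.6  41.3  49.3] turn 21.36
```

```bash
python3 -m inch '[-40,18,20,10,-0.15, -80,36,40,20,-0.15, -92.6,41.3,49,21.4,-0.15, -92.6,41.3,49,21.4,-0.15]'; python3 -c "
from h import *
delta((.467,.243,.19),-6.6)
s=sense();cv2.imwrite('pics/w1.png',get_image('wrist'))
for p in [(.467,.243,.08),(.472,.2996,.08),(.4626,.1866,.08)]: print(proj('wrist',p,s))"
```

```text
time: 1.27
tool_pos: [0.4665, 0.2446, 0.1899]
tcp_rot: [[0.109, 0.994, -0.001], [0.994, -0.109, -0.0], [-0.001, -0.001, -1.0]]
wrist_force: [0.6, 0.8, 0.1]
width: 0.0363
t1.27 tcp [0.4665 0.2446 0.1899] yaw -6.27 F [0.6 0.8 0.1] w 0.0363 => d [-1.5  0.7 -0.1] turn 0.33
[282.61503527 213.40166308]
[281.07075567 138.20501938]
[284.65402468 278.32634314]
```

View pics/w1.png

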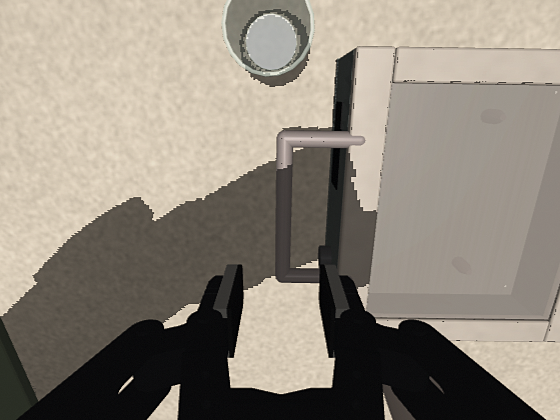

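Wrist view: bar at u≈284, from (286,138) to (284,275); the beaker is at (268,40), clear of the gripper. The pins show through the pane at about (490,116) and (460,266).

```bash
python3 -c "
from h import *
s=sense();s=sense()
im=cv2.imread('pics/w1.png')
for v in (155,160,180,200,220,240,250): print(v,im[v,268:300].mean(1).astype(int))
a=plane('wrist',(285,138),.08,s);b=plane('wrist',(284,275),.08,s);print(a,b,(a+b)/2,np.degrees(np.arctan2(-(a-b)[0],(a-b)[1])))
"
```

```text
155 [196 197 199 201 203 206 210 222 123  94 119 131 140 149 159 171 187 173
 157 152 144 134 123 109  79  77  80  81  82  84  85  84]
160 [221 225 226 224 221 220 225 131  79 104 121 133 141 150 158 171 185 173
 158 153 143 133 123 106  74  78  83  83  87  88  88  87]
180 [77 78 79 81 84 84 85 75 55 54 57 58 59 64 65 63 64 64 64 63 62 59 57 49
 83 88 87 88 88 87 86 87]
200 [80 81 82 83 85 86 88 80 58 54 57 59 61 63 65 63 63 63 65 61 60 58 53 64
 88 91 87 85 83 84 85 85]
220 [85 83 81 83 82 82 85 69 54 54 57 60 61 64 64 64 64 64 63 60 59 57 51 78
 87 83 84 84 84 85 85 87]
240 [87 86 84 84 82 83 88 63 53 55 58 59 63 64 64 62 63 64 63 61 57 55 62 80
 83 82 81 83 85 86 87 87]
250 [88 87 86 84 83 83 85 65 53 55 59 61 61 63 64 62 63 64 61 60 57 52 72 86
 87 84 83 81 80 82 84 87]
[0.47444898 0.30043551 0.08      ] [0.46219504 0.19051987 0.08      ] [0.46832201 0.24547769 0.08      ] -6.361352210230407
```

```bash
python3 -m inch '[0,1,45,0,-0.15, 0,1,80,0,-0.15, 0,1,105,0,-0.15, 0,1,121,0,-0.15, 0,1,121,0,-0.15]'; python3 -c "
from h import *
delta((.467,.243,.069),-6.4)
cv2.imwrite('pics/w2.png',get_image('wrist'));cv2.imwrite('pics/s2.png',get_image('side')[90:240,150:380].repeat(3,0).repeat(3,1))"
```

```text
time: 1.95
tool_pos: [0.4672, 0.2453, 0.0692]
tcp_rot: [[0.108, 0.994, -0.001], [0.994, -0.108, -0.0], [-0.0, -0.001, -1.0]]
wrist_force: [0.2, -0.7, -0.3]
width: 0.0361
t1.95 tcp [0.4672 0.2453 0.0692] yaw -6.23 F [ 0.2 -0.7 -0.3] w 0.0361 => d [-2.3  0.   0.2] turn 0.17
```

View pics/w2.png

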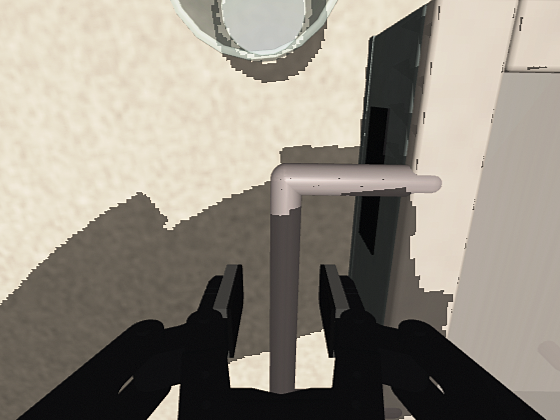

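View pics/s2.png

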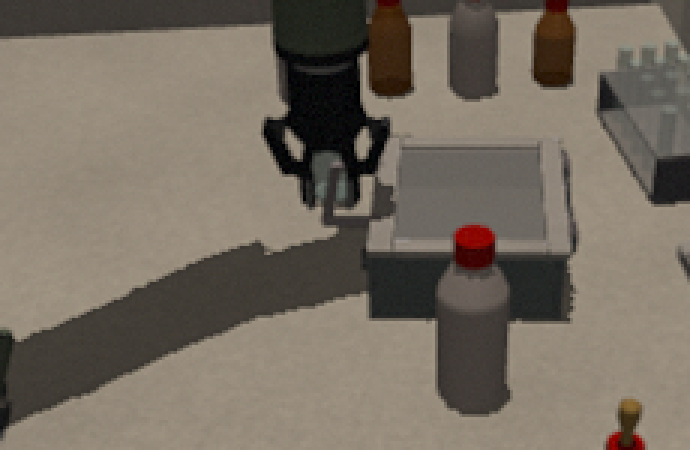

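The bar (u 271–299) runs centred between the pads (u 240 and 322). Closing.

```bash
python3 -m inch '[0,1,0,0,-1, 0,1,0,0,-1, 0,1,0,0,-1, 0,1,0,0,-1]' 30; python3 -c "
import numpy as np
for t in np.arange(0.05,1.36,.1):
    c,s=np.cos(t),np.sin(t); print(round(t,2), 'y %.0f z %.0f'%(251*(1-c)+5*s, -(251*s+5*c-5)))"
```

```text
time: 2.55
tool_pos: [0.4684, 0.2449, 0.0696]
tcp_rot: [[0.11, 0.994, -0.0], [0.994, -0.11, 0.0], [0.0, -0.0, -1.0]]
wrist_force: [-4.9, 1.6, 6.4]
width: 0.0108
0.05 y 1 z -13
0.15 y 4 z -37
0.25 y 9 z -62
0.35 y 17 z -86
0.45 y 27 z -109
0.55 y 40 z -130
0.65 y 54 z -151
0.75 y 71 z -170
0.85 y 89 z -187
0.95 y 109 z -202
1.05 y 130 z -215
1.15 y 153 z -226
1.25 y 177 z -235
1.35 y 201 z -241
```

Gripped (10.8 mm). Lifting along the arc.

```bash
python3 -m inch '[0,1,-13,0,-1, 0,2,-25,0,-1, 0,4,-37,0,-1, 0,7,-50,0,-1, 0,9,-62,0,-1]' 30; python3 -m inch '[0,4,-12,0,-1, 0,8,-24,0,-1, 0,13,-35,0,-1, 0,18,-47,0,-1, 0,18,-47,0,-1]'; python3 -c "
from h import *
delta((.467,.243,.069),-6.4)
cv2.imwrite('pics/s3.png',get_image('side')[50:240,150:380].repeat(3,0).repeat(3,1))"
```

```text
time: 3.18
tool_pos: [0.4769, 0.2438, 0.1318]
tcp_rot: [[0.11, 0.994, -0.002], [0.994, -0.11, -0.0], [-0.0, -0.002, -1.0]]
wrist_force: [0.1, 2.3, -4.0]
width: 0.0109
time: 3.8
tool_pos: [0.4943, 0.2417, 0.1791]
tcp_rot: [[0.11, 0.994, -0.003], [0.994, -0.11, 0.0], [-0.0, -0.003, -1.0]]
wrist_force: [-11.7, 1.0, 3.2]
width: 0.0107
t3.80 tcp [0.4943 0.2417 0.1791] yaw -6.30 F [-11.7   1.    3.2] w 0.0107 => d [ -1.6 -27.  110.2] turn 0.10
```

View pics/s3.png

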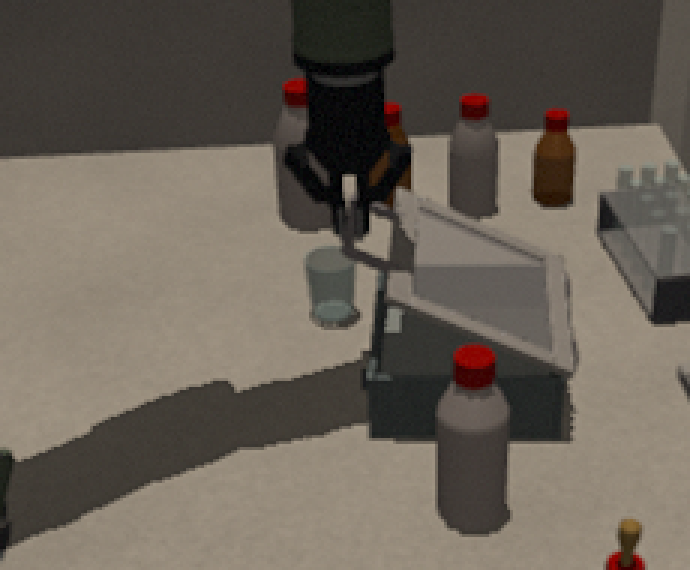

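```bash
python3 -m inch '[0,12,-21,0,-1, 0,26,-42,0,-1, 0,43,-61,0,-1, 0,61,-78,0,-1, 0,61,-78,0,-1]'; python3 -m inch '[0,20,-15,0,-1, 0,41,-28,0,-1, 0,64,-39,0,-1, 0,76,-44,0,-1, 0,76,-44,0,-1]';  python3 -c "
from h import *
delta((.467,.243,.069),-6.4)
cv2.imwrite('pics/s4.png',get_image('side')[50:240,150:380].repeat(3,0).repeat(3,1))"
```

```text
time: 4.47
tool_pos: [0.5552, 0.2346, 0.2587]
tcp_rot: [[0.11, 0.994, -0.002], [0.994, -0.11, 0.001], [0.001, -0.002, -1.0]]
wrist_force: [-25.7, -2.9, 28.1]
width: 0.011
time: 5.1
tool_pos: [0.6326, 0.225, 0.3025]
tcp_rot: [[0.112, 0.994, 0.003], [0.994, -0.112, -0.001], [-0.001, 0.003, -1.0]]
wrist_force: [-8.0, -6.3, 19.3]
width: 0.0107
t5.10 tcp [0.6326 0.225  0.3025] yaw -6.41 F [-8.  -6.3 19.3] w 0.0107 => d [  -0.5 -167.3  233. ] turn -0.01
```

View pics/s4.png

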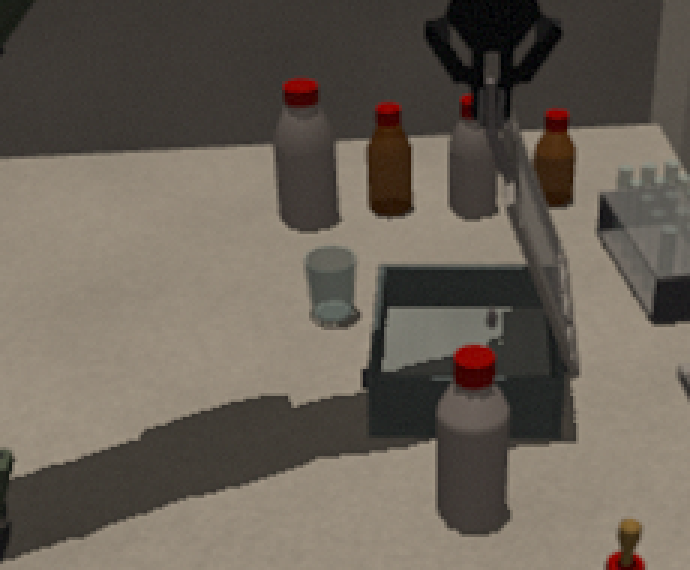

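Lid ≈1.2 rad. Opening the jaws and withdrawing upwards.

```bash
python3 -m inch '[0,0,0,0,-0.2, 0,0,0,0,0, 0,0,-30,0,0, 0,0,-70,0,0, 0,0,-110,0,0]'; python3 -m inch '[0,-20,0,0,0, 0,-40,0,0,0, 0,-60,0,0,0]'; python3 -c "
from h import *
delta((.467,.243,.069),-6.4)
cv2.imwrite('pics/s5.png',get_image('side')[0:240,150:380].repeat(2,0).repeat(2,1))
cv2.imwrite('pics/t5.png',cv2.resize(get_image('top')[100:250,130:330],None,fx=4,fy=4,interpolation=2))"
```

```text
time: 5.78
tool_pos: [0.6313, 0.2265, 0.4117]
tcp_rot: [[0.11, 0.994, 0.0], [0.994, -0.11, -0.0], [-0.0, 0.0, -1.0]]
wrist_force: [0.2, 0.6, 1.0]
width: 0.0433
time: 6.15
tool_pos: [0.5713, 0.2332, 0.4103]
tcp_rot: [[0.11, 0.994, -0.0], [0.994, -0.11, -0.0], [-0.0, -0.0, -1.0]]
wrist_force: [1.6, 0.4, -0.1]
width: 0.0426
t6.15 tcp [0.5713 0.2332 0.4103] yaw -6.31 F [ 1.6  0.4 -0.1] w 0.0426 => d [  -1.6 -104.7  341.3] turn 0.09
```

View pics/s5.png

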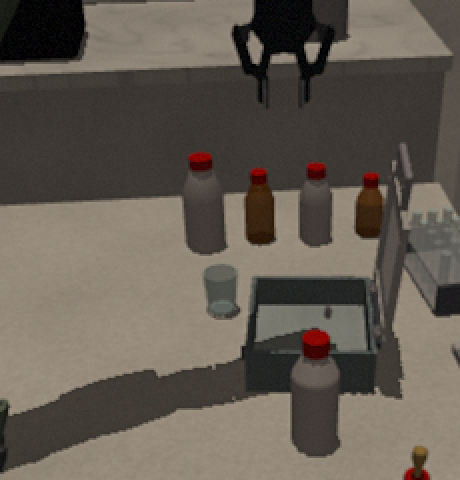

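View pics/t5.png

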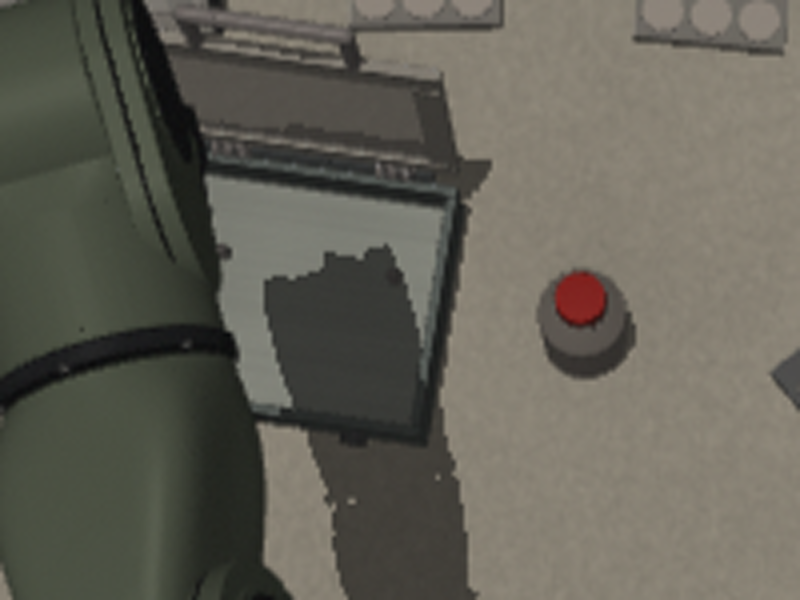

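Lid is fully open and past upright, held by its springs. Now a wrist view for the pins.

```bash
python3 -c "
from h import *
s=sense();cv2.imwrite('pics/w6.png',get_image('wrist'));np.save('s6.npy',s,allow_pickle=True)
for p in [(.6496,.2884,.044),(.6329,.1505,.044)]: print(proj('wrist',p,s))"
```

```text
[331.96584151 111.66046747]
[326.55834467 204.40348255]
```

View pics/w6.png

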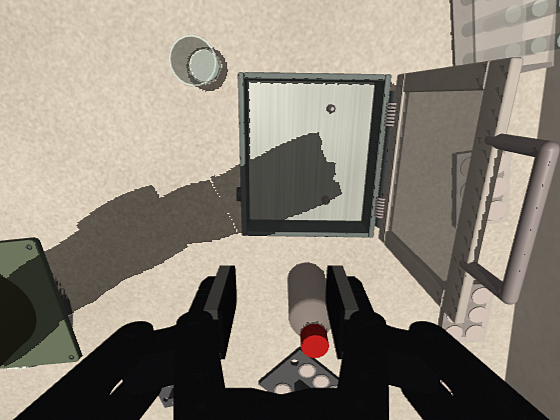

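```bash
python3 -c "
import cv2
im=cv2.imread('pics/w6.png')
a=cv2.resize(im[90:215,300:350],None,fx=12,fy=12,interpolation=cv2.INTER_CUBIC)[:, :]
L=a[0:45*12];R=cv2.convertScaleAbs(a[95*12:],alpha=2)
cv2.imwrite('pics/pl.png',L);cv2.imwrite('pics/pr.png',R)
cv2.imwrite('pics/rim.png',cv2.resize(cv2.convertScaleAbs(im[60:250,225:405],alpha=1.3),None,fx=3.1,fy=3.1,interpolation=2))
"
```

```text
(no output)
```

View pics/pl.png

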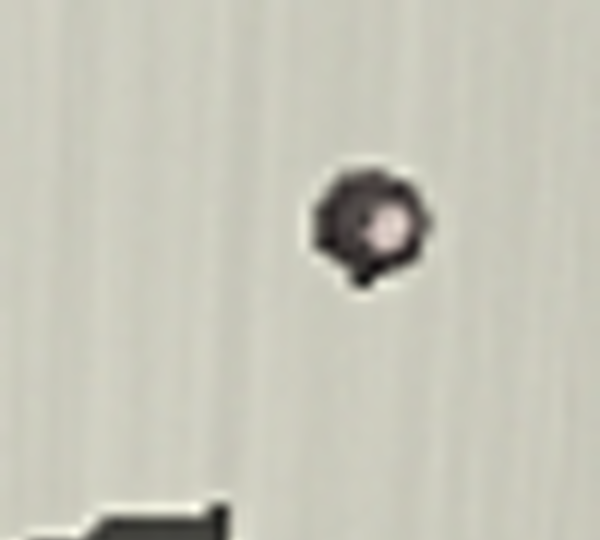

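View pics/pr.png

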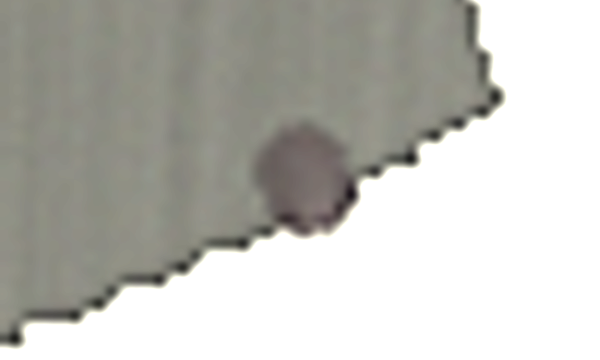

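View pics/rim.png

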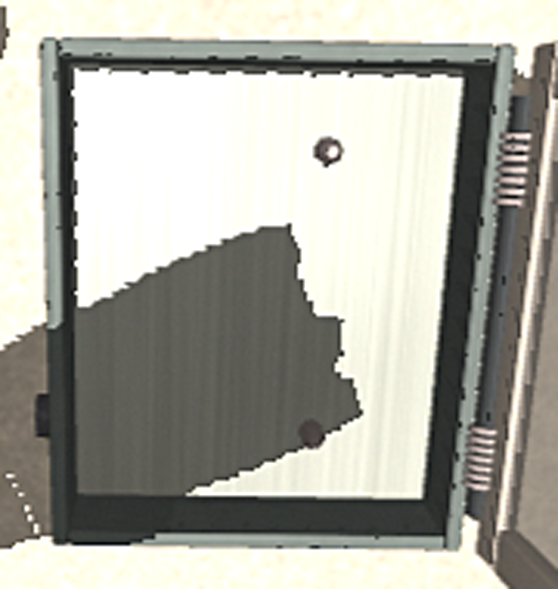

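```bash
python3 -c "
from h import *
s=np.load('s6.npy',allow_pickle=True).item()
a=plane('wrist',(330.4,108.1),.031,s);b=plane('wrist',(325.1,199.3),.031,s);print(a,b,(a+b)/2,np.linalg.norm(a-b),np.degrees(np.arctan2(-(a-b)[0],(a-b)[1])))
delta((.6165,.2677,.21),-6.4)
"
```

```text
[0.6494503 0.2928907 0.031    ] [0.63253674 0.15495814 0.031     ] [0.64099352 0.22392442 0.031     ] 0.13896568287706396 -6.9908197415551205
t6.30 tcp [0.5716 0.2335 0.4109] yaw -6.27 F [-0.1  0.1 -0.1] w 0.0428 => d [ 38.9  40.9 200.9] turn 0.13
```

```bash
python3 -m inch '[10,10,45,0,0, 20,20,95,0,0, 30,30,145,0,0, 39,41,190,0,0, 39,41,200,0,0]'; python3 -m inch '[0,0,0,0,0]';python3 -c "
from h import *
s=sense();cv2.imwrite('pics/w7.png',get_image('wrist'));np.save('s7.npy',s,allow_pickle=True)
print(s['tool_pos'],s['wrist_force'])"
```

```text
time: 6.92
tool_pos: [0.6168, 0.267, 0.2072]
tcp_rot: [[0.11, 0.994, -0.004], [0.994, -0.11, -0.002], [-0.002, -0.004, -1.0]]
wrist_force: [-0.0, 0.1, 1.0]
width: 0.0427
time: 7.05
tool_pos: [0.6173, 0.2669, 0.211]
tcp_rot: [[0.11, 0.994, 0.0], [0.994, -0.11, -0.0], [-0.0, 0.0, -1.0]]
wrist_force: [0.2, -0.5, 0.9]
width: 0.0427
[0.61734847 0.26694344 0.21104857] [ 0.17121748 -0.52225935  0.92890148]
```

View pics/w7.png

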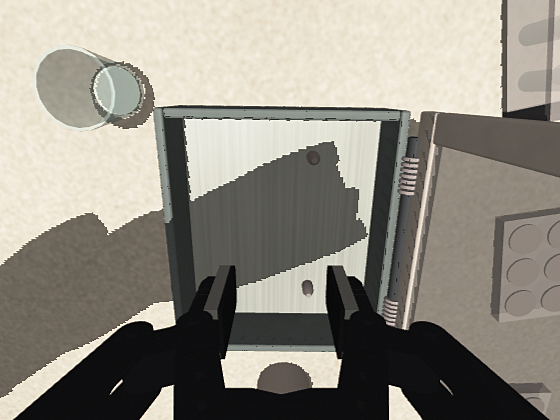

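```bash
python3 -c "
import cv2,numpy as np
im=cv2.imread('pics/w7.png')
a=cv2.resize(cv2.convertScaleAbs(im[145:170,300:325],alpha=2.2),None,fx=16,fy=16,interpolation=cv2.INTER_CUBIC)
b=cv2.resize(im[275:300,295:320],None,fx=16,fy=16,interpolation=cv2.INTER_CUBIC)
cv2.imwrite('pics/p7.png',np.hstack([a,b]))
"
```

```text
(no output)
```

View pics/p7.png

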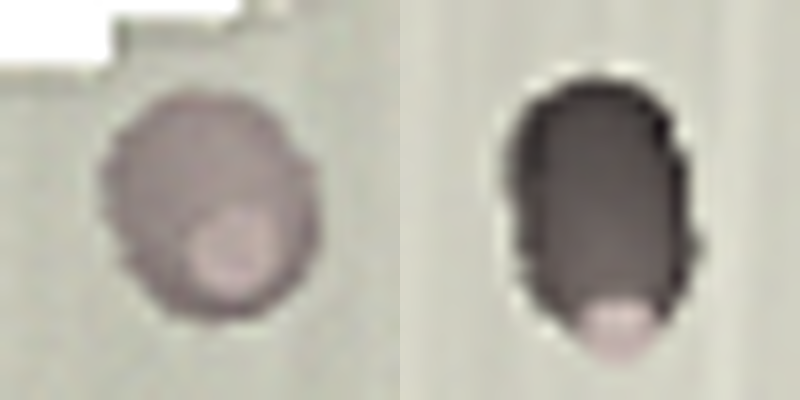

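```bash
python3 -c "
from h import *
s=np.load('s7.npy',allow_pickle=True).item()
a=plane('wrist',(314.3,160.0),.044,s);b=plane('wrist',(308.1,294.8),.044,s);m=(a+b)/2;y=np.arctan2(-(a-b)[0],(a-b)[1]);print(a,b,m,np.linalg.norm(a-b),np.degrees(y), 'nest',m[:2]-.03*np.array([np.cos(y),np.sin(y)]))
s=np.load('s6.npy',allow_pickle=True).item()
print(plane('wrist',(331.6,108.3),.044,s))
for r,z in (((154,107),.075),((408,111),.075)): print(plane('wrist',r,z,np.load('s7.npy',allow_pickle=True).item()))
"
```

```text
[0.64993846 0.2928653  0.044     ] [0.63264593 0.15408464 0.044     ] [0.6412922  0.22347497 0.044     ] 0.13985386345832465 -7.102636177936544 nest [0.61152241 0.22718438]
[0.64935723 0.29304291 0.044     ]
[0.52848899 0.35304339 0.075     ]
[0.72212353 0.32861587 0.075     ]
```

Close view: pin tips at (314,160) and (308,295), 139.9 mm apart, so the nest is ≈(0.6115,0.227) with yaw ≈ −7°. Next I go to the carrier.

```bash
python3 -m inch '[0,-10,-30,0,0, -20,-20,-70,-2,0, -70,-25,-75,-10,0, -120,-30,-75,-20,0, -170,-30,-75,-30,0]';python3 -c "
from h import *
delta((.5738,-.2551,.20),40)"
```

```text
time: 7.72
tool_pos: [0.5683, 0.1001, 0.2877]
tcp_rot: [[-0.407, 0.913, 0.003], [0.913, 0.407, 0.0], [-0.001, 0.003, -1.0]]
wrist_force: [1.0, -0.8, -0.5]
width: 0.043
t7.72 tcp [0.5683 0.1001 0.2877] yaw 24.03 F [ 1.  -0.8 -0.5] w 0.0430 => d [-326.6 -139.9   87.7] turn -15.97
```

```bash
python3 -m inch '[-46,-20,0,-8,0, -92,-40,0,-16,0, -138,-60,0,-16,0, -186,-80,0,-16,0, -235,-101,0,-16,0]';python3 -c "
from h import *
delta((.5738,-.2551,.20),40)"
```

```text
time: 8.35
tool_pos: [0.5705, -0.1561, 0.2876]
tcp_rot: [[-0.638, 0.77, 0.003], [0.77, 0.638, -0.001], [-0.003, 0.002, -1.0]]
wrist_force: [0.2, 0.9, 0.1]
width: 0.0426
t8.35 tcp [ 0.5705 -0.1561  0.2876] yaw 39.67 F [0.2 0.9 0.1] w 0.0426 => d [-78.  -60.8  87.7] turn -0.33
```

```bash
python3 -m inch '[-40,-30,20,0,0, -70,-55,60,0,0, -78,-61,88,0,0, -78,-61,88,0,0]';python3 -c "
from h import *
s=sense();cv2.imwrite('pics/w8.png',get_image('wrist'));np.save('s8.npy',s,allow_pickle=True)
delta((.5738,-.2551,.20),40)"
```

```text
time: 8.85
tool_pos: [0.5728, -0.2538, 0.1977]
tcp_rot: [[-0.638, 0.77, -0.001], [0.77, 0.638, -0.0], [0.0, -0.001, -1.0]]
wrist_force: [1.0, 0.6, 1.1]
width: 0.0427
t8.90 tcp [ 0.5736 -0.2531  0.199 ] yaw 39.67 F [-0.4  0.1  0.7] w 0.0424 => d [-1.7 -1.2 -1. ] turn -0.33
```

View pics/w8.png

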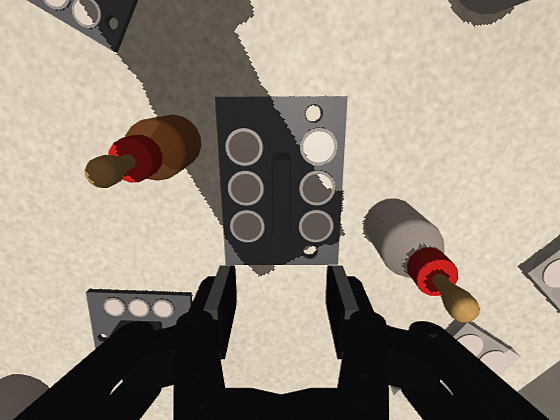

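Wrist view: carrier corners at (216,97), (348,97), (337,265) and (227,265). The holes are at (314,113) and (310,251), both on the +y-jaw side. The grip block is at u≈273–290.

```bash
python3 -c "
from h import *
s=np.load('s8.npy',allow_pickle=True).item()
im=cv2.imread('pics/w8.png')
crop=cv2.convertScaleAbs(im[90:275,205:360],alpha=2.2);cv2.imwrite('pics/c8.png',cv2.resize(crop,None,fx=3.2,fy=3.2,interpolation=2))
C=np.array([plane('wrist',p,.010,s) for p in ((216,97),(348,97),(337,265),(227,265))]);m=C.mean(0);print(C,m,np.linalg.norm(np.roll(C,-1,0)-C,axis=1))
d=C[0]+C[1]-C[2]-C[3];print('yaw',np.degrees(np.arctan2(-d[0],d[1])))
for p in ((313.5,113),(310,250.5)):
  print(plane('wrist',p,.01,s),plane('wrist',p,.005,s))
"
```

```text
[[ 0.47424298 -0.2272373   0.01      ]
 [ 0.56625372 -0.15107812  0.01      ]
 [ 0.67394526 -0.28242139  0.01      ]
 [ 0.58349833 -0.35736004  0.01      ]] [ 0.57448507 -0.25452421  0.01      ] [0.11944119 0.16984853 0.11745828 0.16990779]
yaw 39.68360133474127
[ 0.55141796 -0.18141589  0.01      ] [ 0.55191905 -0.18129769  0.005     ]
[ 0.64051975 -0.28799211  0.01      ] [ 0.64240194 -0.28952586  0.005     ]
```

View pics/c8.png

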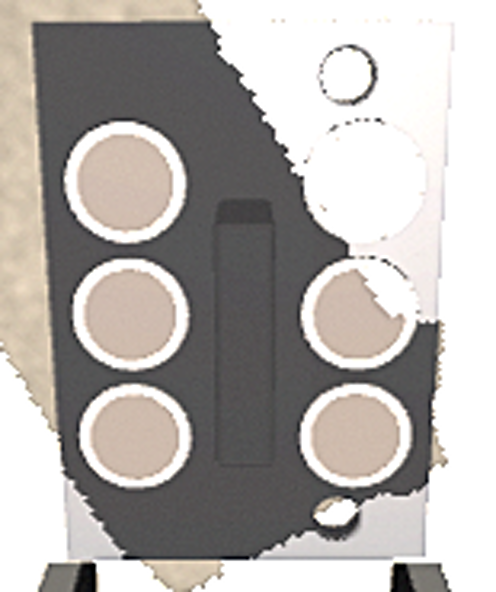

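```bash
python3 -m inch '[0,0,0,0,0.1]';python3 -c "
from h import *
delta((.5743,-.2549,.021),39.8)
s=sense();cv2.imwrite('pics/w9.png',get_image('wrist'));np.save('s9.npy',s,allow_pickle=True)
a=cv2.imread('pics/w8.png').astype(int);b=cv2.imread('pics/w9.png').astype(int)
print(abs(a-b)[90:275,205:360].mean())
g=cv2.cvtColor(b.astype('uint8'),6)
print(g[110,205:225],g[110,340:356],g[255,220:236],g[255,330:345]); print(g[90:104,250],g[255:272,290])
print(g[190,262:302],g[225,262:302])
"
```

```text
time: 9.02
tool_pos: [0.5742, -0.2525, 0.1996]
tcp_rot: [[-0.639, 0.769, 0.003], [0.769, 0.639, -0.001], [-0.002, 0.001, -1.0]]
wrist_force: [0.2, 0.4, -0.0]
width: 0.0468
t9.03 tcp [ 0.5742 -0.2525  0.1996] yaw 39.74 F [ 0.2  0.4 -0. ] w 0.0468 => d [ -1.5  -1.7 178.6] turn -0.06
15.158395815170008
[92 91 90 90 88 88 88 93 72 43 35 40 38 39 40 41 38 39 40 38] [117 116 114 102 203 220 220 217 215 211 210 210 211 212 212 213] [213 223 205 119  88  94  96  94  96  96  95  95  95  96  95  96] [ 95  95  96  94  87 106 211 224 220 218 220 219 216 212 208]
[92 93 93 92 92 95 34 37 39 40 39 39 38 38] [ 37  32  95  91 101  98  93  86 112 226 220 218 218 216 214 216 215]
[ 28  36  38  37  38  38  38  33  35  36  37  37  36  37  36  37  38  36
  37  37  37  38  38  38  35  30  37  39  38  38  38  39  38  35  22 147
 161 160 101  80] [ 77  29  37  37  37  37  38  38  33  34  36  37  37  38  36  36  38  36
  38  36  37  36  36  38  36  29  36  38  37  37  36  37  34  26 108 149
 156 113  86  85]
```

```bash
python3 -c "
from h import *
s=np.load('s9.npy',allow_pickle=True).item()
C=np.array([plane('wrist',p,.010,s) for p in ((212.6,95.7),(344.4,95.7),(335,263),(223.6,263))]);m=C.mean(0);print(m,np.linalg.norm(np.roll(C,-1,0)-C,axis=1))
d=C[0]+C[1]-C[2]-C[3];y=np.degrees(np.arctan2(-d[0],d[1]));print('yaw',y)
for v,a,b in((190,269,287.5),(225,269.5,287.5)): print(plane('wrist',((a+b)/2,v),.051,s))
delta((m[0],m[1],.021),y)
"
```

```text
[ 0.57335137 -0.25430101  0.01      ] [0.11972667 0.16973806 0.11946808 0.16966274]
yaw 39.91409822459348
[ 0.56824287 -0.24883741  0.051     ]
[ 0.58920141 -0.27380952  0.051     ]
t9.07 tcp [ 0.5741 -0.2525  0.1993] yaw 39.74 F [ 0.7 -0.1 -0.2] w 0.0469 => d [ -0.5  -2.  178.3] turn -0.17
```

```bash
python3 -m inch '[-0.5,-2,50,0,0.1, -0.5,-2,100,0,0.1, -0.5,-2,140,0,0.1, -0.5,-2,165,0,0.1, -0.5,-2,171,0,0.1]';python3 -c "
from h import *
delta((.5733,-.2543,.021),39.9)
s=sense();cv2.imwrite('pics/w10.png',get_image('wrist'));cv2.imwrite('pics/s10.png',cv2.resize(get_image('side')[180:350,200:420],None,fx=3,fy=3,interpolation=2))"
```

```text
time: 9.7
tool_pos: [0.5722, -0.2542, 0.0261]
tcp_rot: [[-0.639, 0.769, -0.001], [0.769, 0.639, 0.0], [0.0, -0.0, -1.0]]
wrist_force: [-0.1, 0.6, 1.1]
width: 0.0472
t9.70 tcp [ 0.5722 -0.2542  0.0261] yaw 39.73 F [-0.1  0.6  1.1] w 0.0472 => d [-0.7  0.8  5.1] turn -0.17
```

View pics/w10.png

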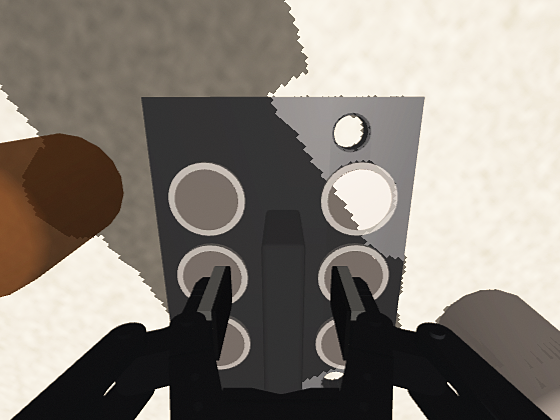

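View pics/s10.png

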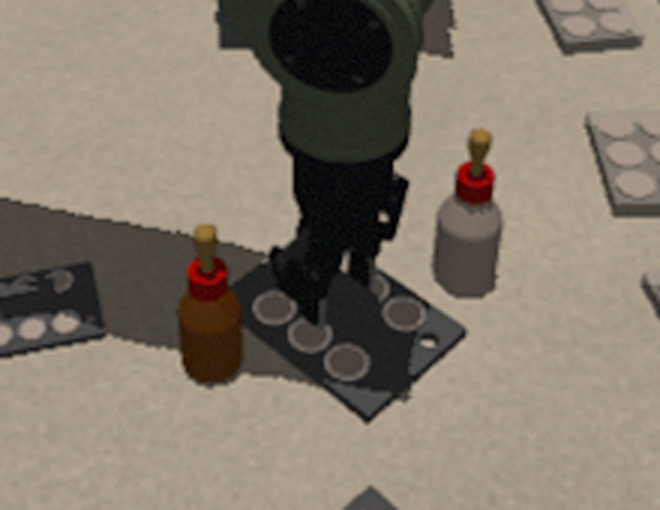

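The grip block is centred between the pads, and both bottles are clear. Lowering the last few mm and gripping.

```bash
python3 -m inch '[0,0,4.5,0,0.1, 0,0,4.5,0,-1, 0,0,4.5,0,-1, 0,0,4.5,0,-1, 0,0,4.5,0,-1]' 60;python3 -m inch '[0,0,-10,0,-1, 0,0,-25,0,-1, 0,0,-40,0,-1, 0,0,-40,0,-1]'; python3 -c "
from h import *
delta((.5733,-.2543,.021),39.9)
s=sense();cv2.imwrite('pics/w11.png',get_image('wrist'));np.save('s11.npy',s,allow_pickle=True);cv2.imwrite('pics/s11.png',cv2.resize(get_image('side')[180:350,200:420],None,fx=3,fy=3,interpolation=2))"
```

```text
time: 10.42
tool_pos: [0.5725, -0.2548, 0.0225]
tcp_rot: [[-0.639, 0.77, 0.001], [0.77, 0.639, -0.0], [-0.001, 0.0, -1.0]]
wrist_force: [0.2, 0.8, 6.0]
width: 0.0153
time: 10.92
tool_pos: [0.5727, -0.255, 0.0634]
tcp_rot: [[-0.639, 0.77, 0.002], [0.77, 0.639, -0.001], [-0.002, 0.001, -1.0]]
wrist_force: [-0.8, 0.1, -3.1]
width: 0.0156
t10.93 tcp [ 0.5727 -0.255   0.0634] yaw 39.68 F [-0.8  0.1 -3.1] w 0.0156 => d [ 0.3  0.9 42.4] turn -0.22
```

View pics/w11.png

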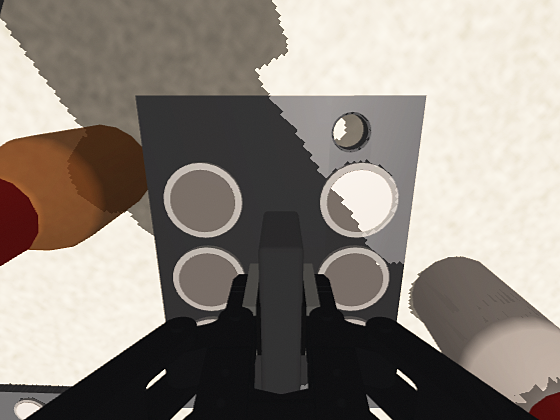

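View pics/s11.png

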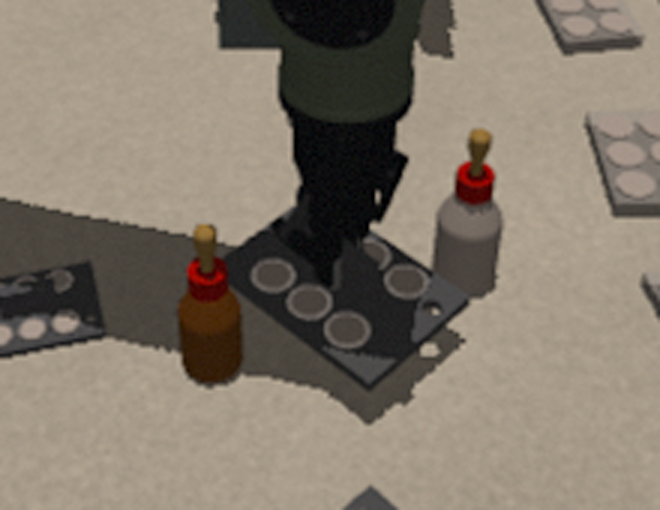

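Held level and clear. Now the carrier's pose in the tool frame, from the left hole and the far edge in this picture.

```bash
python3 -c "
from h import *
im=cv2.imread('pics/w11.png')
cv2.imwrite('pics/h11.png',cv2.resize(cv2.convertScaleAbs(im[105:155,325:375],alpha=1.2),None,fx=12,fy=12,interpolation=2))
g=cv2.cvtColor(im,6)
for v in (110,140): print(v,g[v,128:150],g[v,412:434])
print(g[88:104,200],g[88:104,390])
"
```

```text
110 [112 112 110 110 111 110 110 113 122  67  45  49  51  51  49  51  49  51
  51  50  51  51] [134 133 134 135 134 132 132 134 132 132 129 121 184 244 244 243 243 242
 242 242 243 243]
140 [ 48  46  45  46  45  43  39  72 112 119 116 117 125  67  44  48  50  50
  49  48  50  51] [131 131 130 129 131 130 128 120 183 245 243 241 240 241 241 241 241 241
 241 242 242 241]
[118 117 116 116 113 114 116  83  48  48  50  51  50  51  51  51] [244 244 243 242 243 245 254 178 135 139 141 139 140 140 139 140]
```

View pics/h11.png

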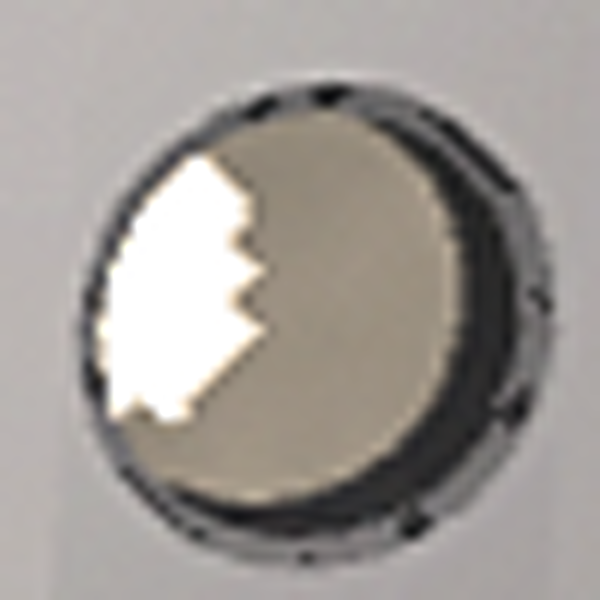

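```bash
python3 -c "
from h import *
np.set_printoptions(precision=2,suppress=True)
m=camera_model('wrist')['mount'];f,cx,cy,_=K('wrist')
def tp(uv,z):
    d=m[:3,:3]@np.array([(uv[0]-cx)/f,-(uv[1]-cy)/f,-1.]);o=m[:3,3];return (o+d*(z-o[2])/d[2])[:2]*1000
for z in (.0115,.0125):
  h=tp((350.96,131.2),z);L1,L2,R1,R2=[tp(p,z) for p in ((136.7,110),(140.7,140),(424,110),(420,140))];T1,T2=tp((200,95),z),tp((390,95),z)
  # carrier y along tool x; 
  print('hole',h,'left',L1,L2,'right',R1,R2,'width',R1[1]-L1[1],'top',T1,T2)
"
```

```text
hole [70.09 29.52] left [ 78.69 -60.09] [ 66.4  -60.08] right [78.71 59.28] [66.42 59.26] width 119.37197186355087 top [ 84.58 -33.33] [84.6  44.54]
hole [70.   29.72] left [ 78.65 -60.5 ] [ 66.28 -60.49] right [78.67 59.69] [66.3  59.67] width 120.18751090311576 top [ 84.59 -33.56] [84.6  44.84]
```

The carrier sits in the tool frame with no measurable yaw and its centre within 0.3 mm of the TCP. Lifting straight up, then carrying it over.

```bash
python3 -m inch '[0,0,-30,0,-1, 0,0,-75,0,-1, 0,0,-120,0,-1, 0,0,-165,0,-1, 0,0,-210,0,-1]';python3 -m inch '[0,0,-15,0,-1, 0,0,-20,5,-1]'; python3 -c "
from h import *
delta((.6118,.2273,.29),-7)"
```

```text
time: 11.65
tool_pos: [0.5718, -0.2546, 0.2728]
tcp_rot: [[-0.639, 0.77, -0.001], [0.77, 0.639, 0.0], [0.001, -0.001, -1.0]]
wrist_force: [1.1, -0.3, -2.6]
width: 0.0151
time: 11.9
tool_pos: [0.5722, -0.2548, 0.2923]
tcp_rot: [[-0.568, 0.823, 0.0], [0.823, 0.568, -0.0], [-0.0, 0.0, -1.0]]
wrist_force: [-0.8, -0.7, -4.1]
width: 0.0151
t11.90 tcp [ 0.5722 -0.2548  0.2923] yaw 34.60 F [-0.8 -0.7 -4.1] w 0.0151 => d [374.3 306.4   2.3] turn 41.60
```

```bash
python3 -m inch '[25,20,0,8,-1, 60,48,0,17,-1, 98,79,0,26,-1, 136,110,0,35,-1, 174,141,0,41.6,-1]'; python3 -c "
from h import *
delta((.6118,.2273,.29),-7)"
```

```text
time: 12.52
tool_pos: [0.5889, -0.0297, 0.2913]
tcp_rot: [[0.125, 0.992, -0.001], [0.992, -0.125, -0.0], [-0.0, -0.001, -1.0]]
wrist_force: [1.5, -0.3, -3.1]
width: 0.015
t12.53 tcp [ 0.5889 -0.0297  0.2913] yaw -7.17 F [ 1.5 -0.3 -3.1] w 0.0150 => d [257.9  -9.4   1.2] turn -0.17
```

```bash
python3 -m inch '[48,-2,0,0,-1, 96,-4,0,0,-1, 144,-6,0,0,-1, 192,-8,0,0,-1, 235,-9,0,0,-1]';python3 -m inch '[22,0,10,0,-1, 23,0,60,0,-1, 23,0,110,0,-1, 23,0,120,0,-1, 23,0,120,0,-1]'; python3 -c "
from h import *
delta((.6118,.2273,.17),-7)
s=sense();cv2.imwrite('pics/w12.png',get_image('wrist'));np.save('s12.npy',s,allow_pickle=True);cv2.imwrite('pics/s12.png',cv2.resize(get_image('side')[50:250,200:420],None,fx=3,fy=3,interpolation=2))"
```

```text
time: 13.15
tool_pos: [0.6081, 0.2049, 0.2911]
tcp_rot: [[0.12, 0.993, -0.001], [0.993, -0.12, -0.0], [-0.0, -0.001, -1.0]]
wrist_force: [-0.5, -0.1, -3.6]
width: 0.0156
time: 13.78
tool_pos: [0.6116, 0.2255, 0.1725]
tcp_rot: [[0.121, 0.993, 0.0], [0.993, -0.121, -0.0], [-0.0, 0.0, -1.0]]
wrist_force: [0.2, 0.0, -1.9]
width: 0.0155
t13.78 tcp [0.6116 0.2255 0.1725] yaw -6.93 F [ 0.2  0.  -1.9] w 0.0155 => d [1.8 0.  2.5] turn 0.07
```

View pics/w12.png

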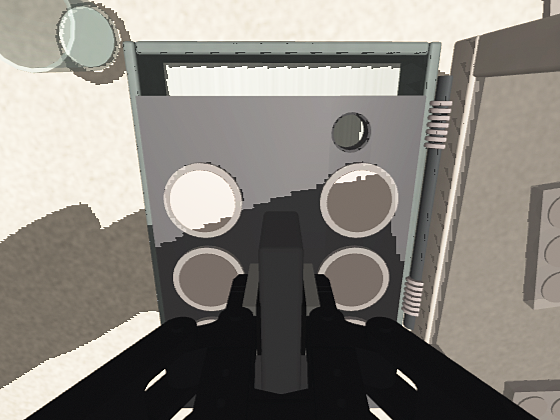

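View pics/s12.png

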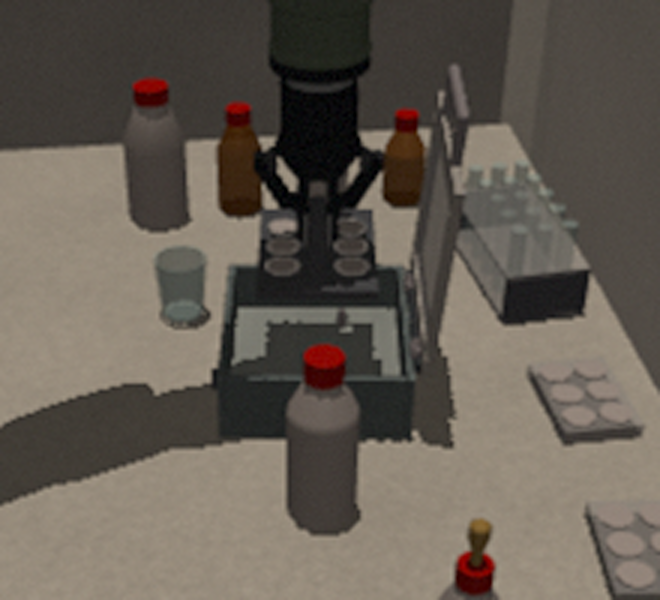

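```bash
python3 -m inch '[1.8,0,40,0,-1, 1.8,0,75,0,-1, 1.8,0,95,0,-1, 1.8,0,98,0,-1, 1.8,0,98,0,-1]'; python3 -c "
from h import *
delta((.6118,.2273,.0725),-7)
s=sense();im=get_image('wrist');cv2.imwrite('pics/w13.png',im);np.save('s13.npy',s,allow_pickle=True);cv2.imwrite('pics/h13.png',cv2.resize(cv2.convertScaleAbs(im[105:155,325:375],alpha=2),None,fx=12,fy=12,interpolation=2));cv2.imwrite('pics/s13.png',cv2.resize(get_image('side')[50:250,200:420],None,fx=3,fy=3,interpolation=2))"
```

```text
time: 14.5
tool_pos: [0.6121, 0.2278, 0.0751]
tcp_rot: [[0.12, 0.993, 0.002], [0.993, -0.12, 0.001], [0.001, 0.002, -1.0]]
wrist_force: [0.4, -1.4, -2.9]
width: 0.0152
t14.50 tcp [0.6121 0.2278 0.0751] yaw -6.91 F [ 0.4 -1.4 -2.9] w 0.0152 => d [-0.5 -0.2  2.6] turn 0.09
```

View pics/w13.png

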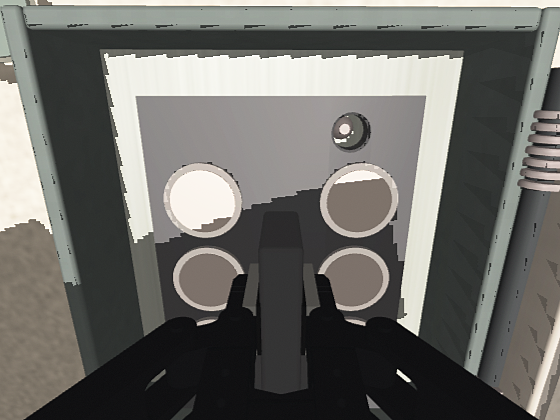

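View pics/h13.png

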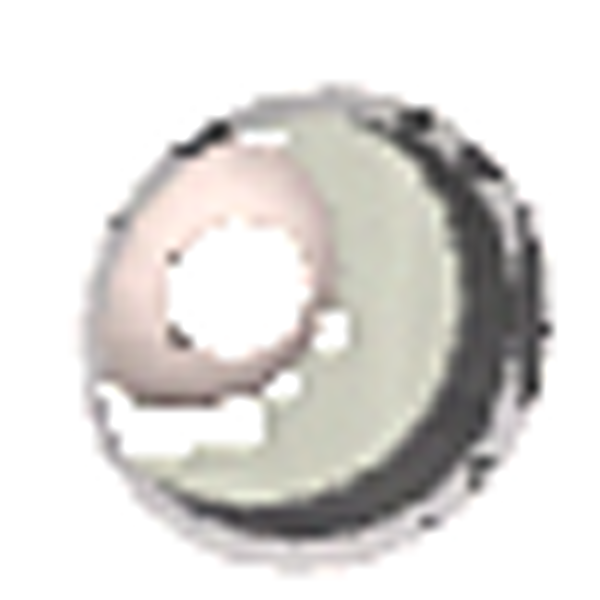

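View pics/s13.png

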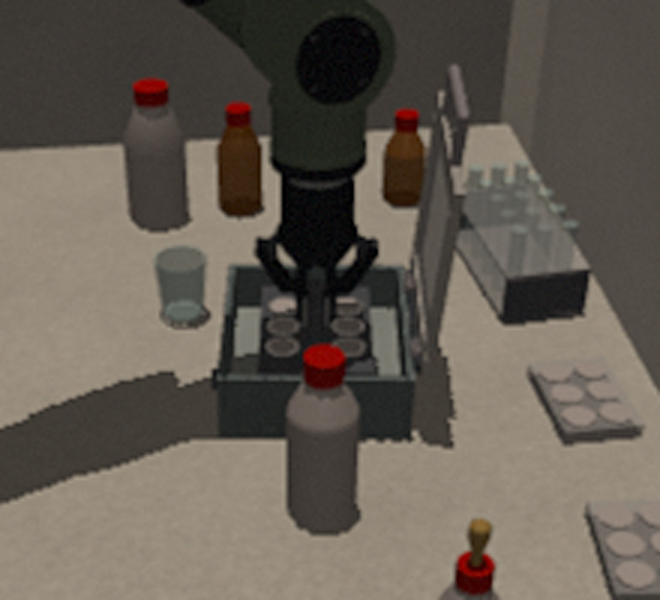

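```bash
python3 -c "
from h import *
m=camera_model('wrist')['mount'];f,cx,cy,_=K('wrist')
def tp(uv,z):
    d=m[:3,:3]@np.array([(uv[0]-cx)/f,-(uv[1]-cy)/f,-1.]);o=m[:3,3];return (o+d*(z-o[2])/d[2])[:2]*1000
print(tp((344.4,128.5),.0311),tp((350.9,131.2),.0125))
# pin_right predicted from s7
s=sense();print([s['tcp_rot'].T@(np.array(p)-s['tool_pos'])*1000 for p in ((.64994,.29287,.044),(.63265,.15408,.044))])
"
```

```text
[69.08159754 29.84303452] [69.61391737 29.26936855]
[array([69.19407813, 29.74787418, 31.25625768]), array([-70.66795254,  29.2906349 ,  31.14897585])]
```

Through the left hole the pin tip is within 0.7 mm of centre. Lowering with a −0.6 mm correction.

```bash
python3 -m inch '[-0.6,0,4,0,-1, -0.6,0,9,0,-1, -0.6,0,14,0,-1, -0.6,0,18,0,-1, -0.6,0,18,0,-1]'; python3 -c "
from h import *
delta((.6118,.2273,.0445),-7)
im=get_image('wrist');cv2.imwrite('pics/h14.png',cv2.resize(cv2.convertScaleAbs(im[105:155,325:375],alpha=1.5),None,fx=8,fy=8,interpolation=2))"
```

```text
time: 15.22
tool_pos: [0.6112, 0.2269, 0.0554]
tcp_rot: [[0.12, 0.993, -0.0], [0.993, -0.12, -0.0], [-0.0, -0.0, -1.0]]
wrist_force: [0.1, 0.6, -3.3]
width: 0.0158
t15.22 tcp [0.6112 0.2269 0.0554] yaw -6.92 F [ 0.1  0.6 -3.3] w 0.0158 => d [ 0.4  0.5 10.9] turn 0.08
```

View pics/h14.png

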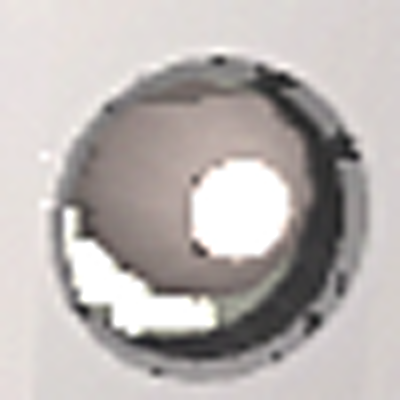

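```bash
python3 -m inch '[0.1,1.2,0,0,-1, 0.1,1.2,0,0,-1, 0.1,1.2,4,0,-1, 0.1,1.2,8,0,-1, 0.1,1.2,9,0,-1]'; python3 -c "
from h import *
delta((.6118,.2273,.0445),-7)
im=get_image('wrist');cv2.imwrite('pics/h15.png',cv2.resize(cv2.convertScaleAbs(im[105:155,325:375],alpha=1.5),None,fx=8,fy=8,interpolation=2))"
```

```text
time: 15.9
tool_pos: [0.6123, 0.2269, 0.0463]
tcp_rot: [[0.12, 0.993, -0.001], [0.993, -0.12, -0.0], [-0.0, -0.001, -1.0]]
wrist_force: [-0.1, 0.2, -2.9]
width: 0.0155
t15.90 tcp [0.6123 0.2269 0.0463] yaw -6.92 F [-0.1  0.2 -2.9] w 0.0155 => d [ 0.4 -0.6  1.8] turn 0.08
```

View pics/h15.png

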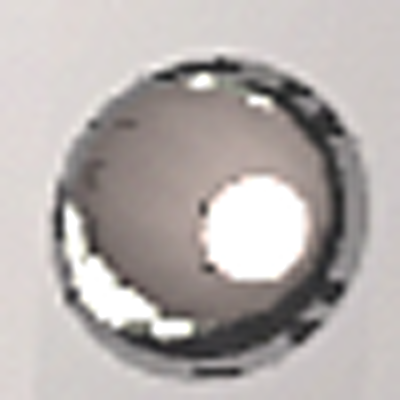

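Both pins are in with no side load. The last couple of mm, until the platform pushes back.

```bash
python3 -m inch '[0,0,1,0,-1, 0,0,2,0,-1, 0,0,2,0,-1]'; python3 -m inch '[0,0,1,0,-1, 0,0,1,0,-1]'; python3 -c "
from h import *
delta((.6118,.2273,.0445),-7)"
```

```text
time: 16.32
tool_pos: [0.6125, 0.2269, 0.0448]
tcp_rot: [[0.12, 0.993, -0.0], [0.993, -0.12, -0.0], [-0.0, -0.0, -1.0]]
wrist_force: [-0.3, -0.3, -3.0]
width: 0.0153
time: 16.58
tool_pos: [0.6126, 0.227, 0.0445]
tcp_rot: [[0.12, 0.993, 0.0], [0.993, -0.12, 0.0], [0.0, 0.0, -1.0]]
wrist_force: [-4.3, -1.7, 9.2]
width: 0.0154
t16.57 tcp [0.6126 0.227  0.0445] yaw -6.91 F [-4.3 -1.7  9.2] w 0.0154 => d [ 0.3 -0.8 -0. ] turn 0.09
```

```bash
python3 -c "
from h import *
cv2.imwrite('pics/w16.png',get_image('wrist'));cv2.imwrite('pics/s16.png',cv2.resize(get_image('side')[100:230,240:360],None,fx=5,fy=4.5,interpolation=2))"
```

```text
(no output)
```

View pics/w16.png

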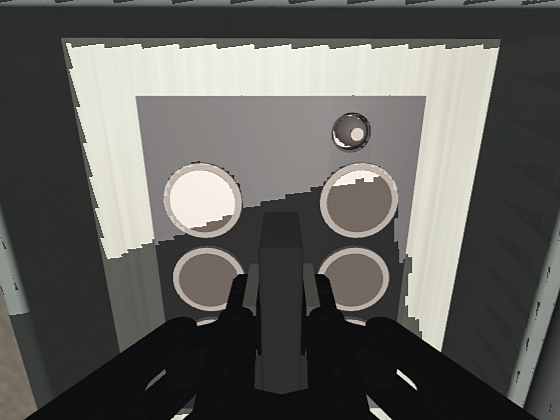

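View pics/s16.png

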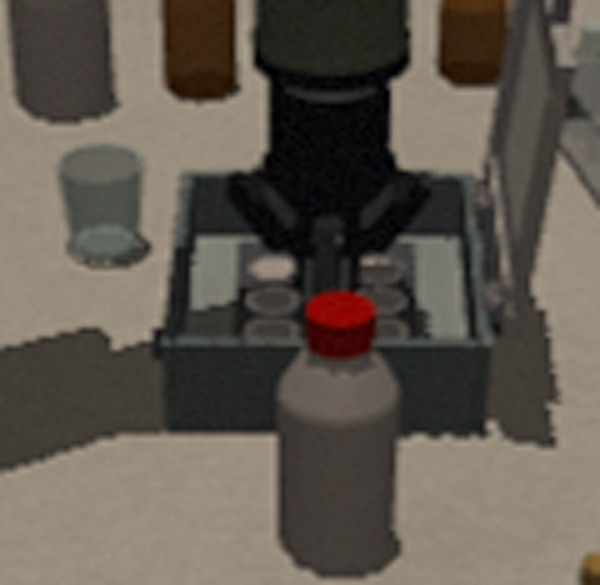

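Seated. The left pin stands in its hole at (352,131), and the TCP is at the predicted 44.5 mm, level, with 9 N of reaction. Opening and withdrawing upwards.

```bash
python3 -m inch '[0,0,-0.5,0,-0.4, 0,0,-0.5,0,-0.1, 0,0,-0.5,0,0.1, 0,0,-0.5,0,0.1]'; python3 -m inch '[0,0,-25,0,0.1, 0,0,-60,0,0.1, 0,0,-105,0,0.1, 0,0,-150,0,0.1, 0,0,-195,0,0.1]'; python3 -m inch '[0,-40,-30,0,0.1, 0,-80,-60,0,0.1, 0,-80,-60,0,0.1]';python3 -c "
from h import *
delta((.6118,.2273,.0445),-7)
s=sense();cv2.imwrite('pics/w17.png',get_image('wrist'));np.save('s17.npy',s,allow_pickle=True);cv2.imwrite('pics/s17.png',cv2.resize(get_image('side')[50:230,220:400],None,fx=4,fy=3.3,interpolation=2))"
```

```text
time: 17.18
tool_pos: [0.6125, 0.2269, 0.0442]
tcp_rot: [[0.12, 0.993, -0.0], [0.993, -0.12, -0.0], [-0.0, -0.0, -1.0]]
wrist_force: [-0.3, 0.1, -0.8]
width: 0.047
time: 17.8
tool_pos: [0.6124, 0.2269, 0.2409]
tcp_rot: [[0.12, 0.993, 0.0], [0.993, -0.12, -0.0], [-0.0, 0.0, -1.0]]
wrist_force: [0.2, 0.1, 0.2]
width: 0.0469
time: 18.18
tool_pos: [0.5319, 0.2377, 0.3019]
tcp_rot: [[0.119, 0.993, 0.003], [0.993, -0.119, 0.002], [0.003, 0.002, -1.0]]
wrist_force: [0.7, 0.7, 0.4]
width: 0.047
t18.18 tcp [0.5319 0.2377 0.3019] yaw -6.81 F [0.7 0.7 0.4] w 0.0470 => d [ -1.5  79.9 257.5] turn 0.19
```

View pics/w17.png

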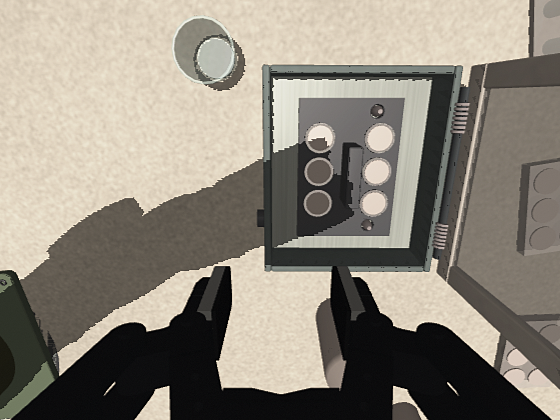

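View pics/s17.png

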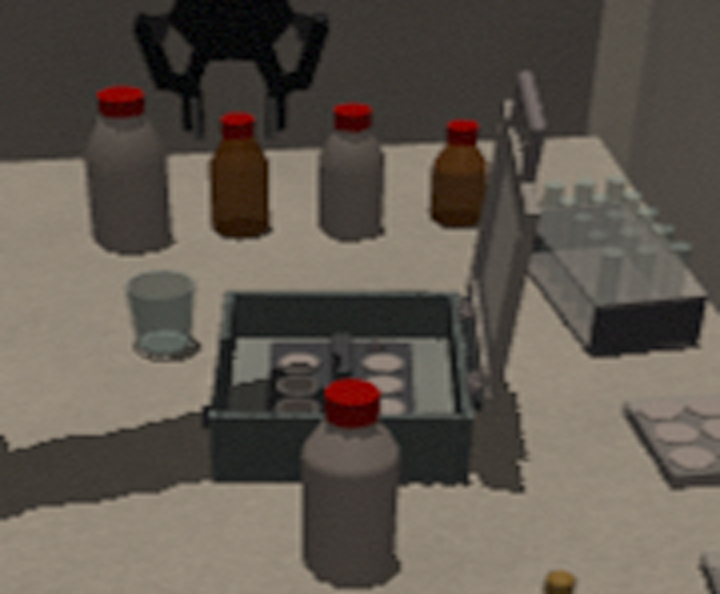

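```bash
python3 -m inch '[0,0,0,0,0.1]' >/dev/null; python3 -c "
from h import *
im=get_image('wrist');cv2.imwrite('pics/c18.png',cv2.resize(cv2.convertScaleAbs(im[60:280,255:470],alpha=1.6),None,fx=2.7,fy=2.7,interpolation=2))
cv2.imwrite('pics/t18.png',get_image('top'))
a=cv2.imread('pics/top0.png').astype(int);b=cv2.imread('pics/t18.png').astype(int)
print([abs(a-b)[y0:y1,x0:x1].mean().round(1) for x0,x1,y0,y1 in ((262,290,163,195),(333,355,141,166),(356,376,212,232),(144,172,205,228))])"
```

```text
[np.float64(10.7), np.float64(10.9), np.float64(9.7), np.float64(26.1)]
```

View pics/c18.png

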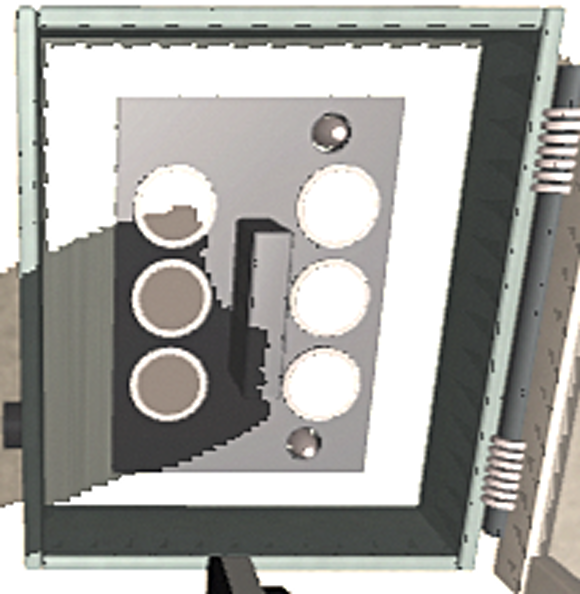

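View pics/t18.png

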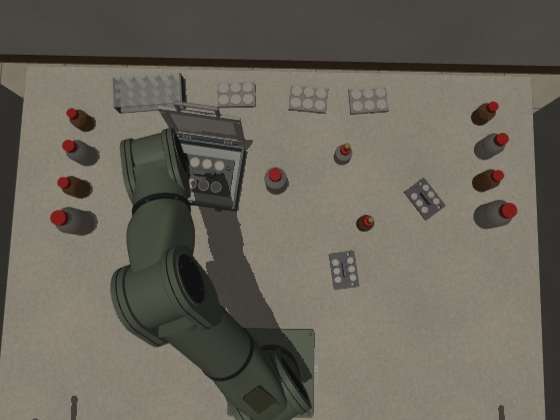

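Both pins show through their holes and the carrier looks flat. The lid is open. The bottles stand where they were: (275,180), (343,153) and (366,222) in the top view. The beaker stands at (207,50) in the wrist view. The robot touches nothing, so I hand in.

```bash
python3 -c "
from h import *
s=sense();print(s['time'],s['wrist_force']);print(job_done())"
```

```text
18.5 [-0.07259709 -0.8947007   0.3105047 ]
the job is handed in; nothing more can be done
None
```

I opened the lid and seated the largest grey carrier on both dowel pins, then handed the job in at 18.5 s. No verdict was reported.

- **Lid:** I lifted it by its bar to about 1.2 rad and let go. The springs swung it to the stop, and it was still fully open in the last pictures.
- **Carrier:** I gripped its central block and carried it over the wash bottle. I lowered it holed edge towards the hinge, using the pin seen through the left hole to line it up. I let go only once it was down: the tool was at the expected 44.5 mm height, and the platform pushed back with about 9 N.
- **Last checks:** The final wrist picture shows both pins through their holes and the carrier looking flat. The gripper was clear, with about 1 N or less at the wrist.
- **Bystanders:** The two dropper bottles and the wash bottle stand where they were in the top view. The arm hid the beaker from that camera, but the wrist and side views show it upright beside the shaker.
- **Disagreement:** The first top-view estimate of the pins, taken through the lid's pane, was about 4 mm off in y from the close wrist view. I used the wrist view, and the pin seen through the hole confirmed it to about 1 mm.

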